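# Refit the hotplate knob and turn it off

### The job

The control knob has come off the table-top hotplate and lies on the table. Push it fully home on the bare keyed shaft of the sloped panel, its pointer on the side of the shaft's key as the shaft now stands, then turn it anticlockwise, back to the red off mark and as far as it goes, and let go. Leave the pan and the other things on the table where they are.

Things in the scene. Friction and masses are not known exactly. Their poses are not given: they have to be found in the camera images.
- knob_center (a point): The loose black knob, 44 mm across, 38 mm high, 42 to 84 g, starting on the table grip up. This point: on its axis, half-way up (19 mm above the underside). A round skirt, 44 mm across, fills the lower 17 mm; above it stands a bar grip 14 mm wide (y), 42 mm long (x), 21 mm high. z up out of the grip; x along the bar to its pointer end, which has a white stripe on the bar's top and end.
- knob_bore (a point): Mouth of the knob's bore, in the middle of its underside; same axes as knob_center. The bore is round, 12.6 mm across and 15 mm deep, with one flat-sided notch (keyway) 6.6 mm wide running from it out to 12 mm from the axis, on the pointer (+x) side.
- shaft_tip (a point): Middle of the end of the bare brass shaft on the hotplate's sloped dark panel: the control nearer the robot (the other has its knob on). Round, 11 mm across, with one flat-sided key 5 mm wide reaching 11 mm from the axis; the last 2 mm is slimmer (9 mm across, key 3.6 mm wide). z along the shaft out of the panel, 32 degrees from vertical, leaning to the robot's right; x from the axis to the key.
- shaft_seat (a point): Top of the round collar (26 mm across, 3 mm thick) at the shaft's foot, 14 mm below shaft_tip; same axes, turning with the shaft. A black disc round it (36 mm) turns too; its white line marks the key's side (x). The knob fits only with its z and x along these (x within about 8 degrees). Home, its underside rests on the collar: knob_bore at this point, knob_center 5 mm beyond shaft_tip.
- shaft (a joint): Turning of the bare shaft, rad: 0 at off (an end stop; key and pointer then point straight up the slope at the red mark), growing clockwise seen facing the panel, up to 3.9. Starts partly on, 0.7 to 1.4. Stiff, about 0.04 N m; stays where it is left. The knob has some 5 to 10 degrees of play on it, so its pointer may pass the mark by that much before the shaft is at the stop.
- hob: The fixed white hotplate, 300 mm wide, 286 mm deep, 85 mm high (hot plate top at 93 mm); origin under its middle at table height, x to its back, y along its panel towards the robot. Its front panel slopes from 85 mm height at x = -70 mm down to 37 mm at x = -146 mm. The bare shaft leaves the panel at x = -108, y = 80, height 61 mm; the other knob is at y = -80.
- pan: Frying pan, 170 mm across, 40 mm high, standing on the hot plate, with a black handle; origin under its middle. Leave alone.
- jar: Amber jar with a red lid, 90 mm across, 150 mm high, origin under its middle. Leave alone.
- mug: Blue mug, 80 mm across, 90 mm high, origin under its middle. Leave alone.
- green_cap: Green screw cap lying flat, 60 mm across, 18 mm high, origin under its middle. Leave alone.
- bowl: Small blue bowl, 72 mm across, 35 mm high, origin under its middle. Leave alone.
- screwdriver: Screwdriver with an orange handle, lying, 180 mm long along its x. Leave alone.
- spoon: Wooden spoon, lying, 190 mm long along its x. Leave alone.

How it is judged:
By the outcome, as a careful person would: the job done as asked, in the order asked, and still so for the second after the job is handed in, with the robot touching nothing.
It also fails if it takes over 48 s, if anything falls off the work surface, if the arm or the gripper's body presses on something with over 40 N, if the wrist force passes 120 N, or if a joint passes its speed limit or range.

### The arm

A 6-joint arm with a two-finger parallel gripper is mounted at the origin on the work surface. World frame = base frame: x ahead of the robot, y to its left, z up, the work surface at z = 0. Lengths are in m, angles in rad, forces in N, time in s.
With the tool pointing down it reaches from about 0.3 to 0.775 m from the base axis. Payload 14.6 kg.
Tool frame: the origin (TCP) lies between the finger pads; the fingertips stand 19 mm ahead of it and the grasp point (between the pads) is the TCP (ctrl.finger_overhang is the distance from the TCP to the fingertips, in m); z points along the fingers, y is the direction in which the jaws open and shut (so a half turn about z gives the same grasp; the last joint's range is limited). The gripper opens to 94 mm and grips with 3 to 60 N. Pads are 16 mm wide; open, the fingers measure 119 mm over their backs; the gripper's body (75 mm by 177 mm) begins 78 mm behind the grasp point.
Start: joints at [-1.272, 0.3, 1.521, -0, 1.321, -0.067], TCP at [0.197, -0.514, 0.224] pointing down, gripper open.
Joint ranges: [-3.03, 3.03], [-0.79, 2.21], [0.23, 2.52], [-1.04, 4.18], [0, 3.07], [-2.55, 2.55]. Speed limits (rad/s): [2.22, 2.22, 2.57, 3.14, 3.14, 3.14].

### API

Orientations are given as [roll, pitch, yaw] about the fixed x, y, z axes, in that order (R = Rz(yaw) Ry(pitch) Rx(roll)).
In Python, from station import ctrl gives the robot as it stands.
- The arm moves only by the tool send_rows, never from a script. Its argument "series" is a list of rows, each a list of 7 numbers: the turn, a rotation vector about the tool's x, y, z in degrees, then the shift along the tool's x, y, z in m, then the gripper's target within -1 to 1 (fully open at 1, half-way at 0, shut at -1). A call has 1 to 8 rows; each row is the pose to reach, as a shift and turn from the pose commanded when the call began, along the tool's axes at that moment; what a row does not reach only later rows make up. A row lasts 1/10 s, in which the tool goes at most 50 mm and 8.59 degrees, less where a joint would pass 70% of its speed; a pose out of reach is approached as far as the arm can. A call with a gripper value outside its range is refused whole. The fingers move at their own pace and stop on an object; "force" is the grip in N (left out, the last holds). Time passes only in rows, so rows that repeat a pose let the fingers close. It gives the time, the measured TCP pose, the force and the opening at its end, in the units of the state.
- ctrl.get_obs(): the state, without advancing time (a new reading comes with each control period).
- ctrl.camera(name): name is "side" or "top" or "wrist"; returns a dict with "pixels" (480x640x3 uint8, red, green, blue), "z_map" (480x640 float32, m along the optical axis (not along the pixel's ray), 0 where there is no reading), "fov_y" (degrees; the focal length in pixels is half the picture's height over the tangent of half this angle, whatever the lens; pixels are square), "cx", "cy" (the principal point, pixels), "R" (3x3) and "t" (3): a world point X has camera coordinates R X + t. Camera axes: x right, y down, z forward; pixel columns grow to the right and rows downward; lengths in m; the calibration is good to about 2 mm. The wrist camera is an equidistant fisheye: a pixel r from the principal point sees the ray r / f radians off the axis. A picture is of the moment at which its call begins.
- ctrl.hand_in(): hands the job in, once; it reports no verdict.
The state is a dict: "time_s": time; "qpos": joint angles; "joint_vel": joint speeds; "tau": joint torques, N m; "ee_pos": TCP position; "eef_rot": TCP orientation; "force": force on the tool from outside, world axes, zero at the start; "moment": the same for the moment, N m; "grip_width": finger opening in m.
Only numpy, scipy, OpenCV 4.12 (cv2) and the standard library are available. Lean on these libraries where they do the work, as an engineer would, in place of code of your own. Each camera call takes 0.05 s, during which the arm holds its last target.

## Working session

There is one attempt and no reset: what is moved stays moved. The work goes in short steps, Python scripts to look and compute and a tool call to move; the robot and the scene stay as the last step left them, time stands still between calls to the robot, and variables do not carry over. Pictures are saved under pics/ and viewed, and the job is handed in when it is done.

Besides the shell and the picture viewer there is one more tool, called after "Call:" by a JSON object that holds its "name" and its "arguments". send_rows: Moves the arm, as the interface text tells. Its arguments: {"type":"object","properties":{"series":{"type":"array"},"force":{"type":"number"}},"required":["series"]}

```bash
ls; mkdir -p pics; python3 - <<'E'
from station import ctrl
import cv2,pickle
print(ctrl.get_obs())
d={}
for n in ["side","top","wrist"]:
    c=ctrl.camera(n); d[n]=c
    cv2.imwrite(f"pics/{n}0.png",c["pixels"][:,:,::-1])
    print(n,c["fov_y"],c["cx"],c["cy"],c["R"],c["t"])
pickle.dump(d,open("c0.pkl","wb"))
E
```

```text
pics
{'time_s': 0.0, 'qpos': array([-1.27160166e+00,  3.00483025e-01,  1.52158576e+00, -2.76063456e-05,
        1.32069203e+00, -6.65904467e-02]), 'joint_vel': array([-0.00287649, -0.000878  ,  0.0009329 , -0.000316  ,  0.00177883,
        0.00017943]), 'tau': array([-1.27093477e-03, -5.31800687e+01, -3.52736199e+01,  7.07779988e-02,
        2.43757601e-02, -1.24771150e-04]), 'ee_pos': array([ 0.19664995, -0.51338409,  0.2238778 ]), 'eef_rot': array([-3.14042530e+00, -5.10506986e-05,  3.65791928e-01]), 'force': array([ 0.41030922, -1.3618665 , -0.49687325]), 'moment': array([-0.0562867 , -0.02697612, -0.01208406]), 'grip_width': 0.09378198763295506}
side 47.01949757709922 311.098583521311 238.8603916086286 [[ 0.97204161 -0.23395511  0.02000311]
 [-0.14869297 -0.67924091 -0.71869478]
 [ 0.18172925  0.6956269  -0.69503791]] [-0.52879026  0.11319231  1.44916753]
top 56.94751342685732 311.90690473916897 241.77927782115538 [[ 0.02318369 -0.99965006  0.01273849]
 [-0.99769673 -0.02394712 -0.06346475]
 [ 0.06374759 -0.0112378  -0.99790278]] [-0.02997413  0.53486147  1.13884653]
wrist 65.70646984690485 320.0909018544751 240.6231883790659 [[ 3.57981661e-01 -9.33728609e-01  1.24741456e-04]
 [-9.09068538e-01 -3.48496744e-01  2.28351512e-01]
 [-2.13174868e-01 -8.18590522e-02 -9.73578744e-01]] [-0.55038145 -0.02347179  0.38792916]
```

View pics/top0.png

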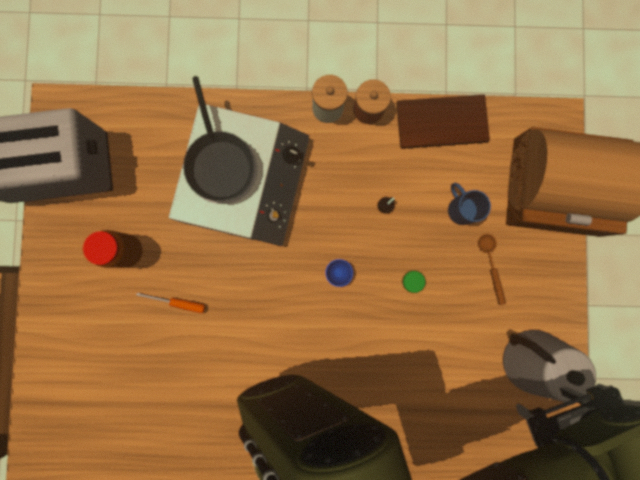

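View pics/side0.png

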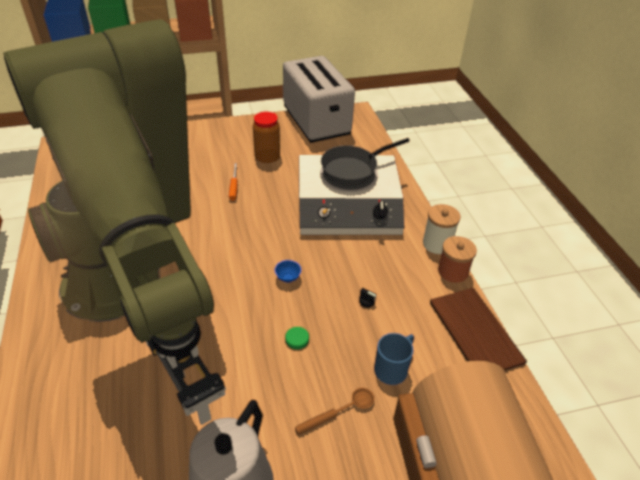

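View pics/wrist0.png

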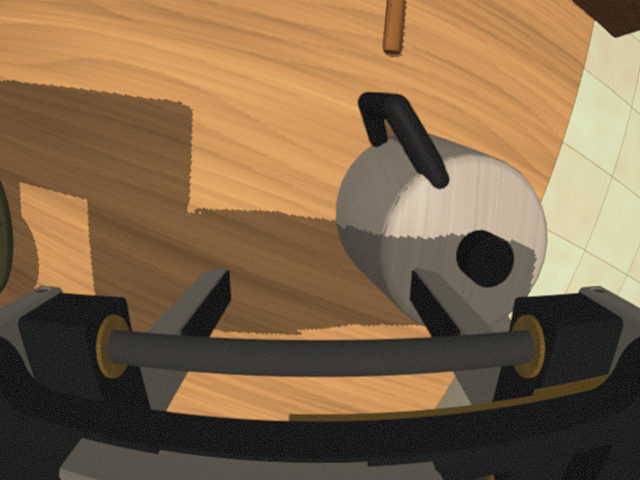

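The top view shows the knob near (387,205), its pointer toward the upper right, and the bare shaft near (275,214). I'll zoom in on both.

```bash
cat > h.py <<'E'
import numpy as np,cv2,pickle
def f(c): return 240/np.tan(np.radians(c["fov_y"]/2))
def unproj(c,u,v,z=None):
    if z is None: z=float(c["z_map"][int(round(v)),int(round(u))])
    x=np.array([(u-c["cx"])/f(c)*z,(v-c["cy"])/f(c)*z,z])
    return c["R"].T@(x-c["t"])
def proj(c,X):
    p=c["R"]@np.asarray(X)+c["t"]; return p[0]/p[2]*f(c)+c["cx"],p[1]/p[2]*f(c)+c["cy"]
def raypl(c,u,v,h):
    "intersect pixel ray with z=h"
    d=c["R"].T@np.array([(u-c["cx"])/f(c),(v-c["cy"])/f(c),1]); o=-c["R"].T@c["t"]
    return o+d*(h-o[2])/d[2]
E
python3 - <<'E'
from h import *
d=pickle.load(open("c0.pkl","rb"))
t=d["top"];s=d["side"]
def crop(c,x,y,w,h,k):
    return cv2.resize(c["pixels"][y:y+h,x:x+w,::-1],None,fx=k,fy=k,interpolation=cv2.INTER_CUBIC)
a=crop(t,365,183,44,44,9);b=crop(t,250,190,44,44,9)
e=crop(s,345,280,44,44,9);g=crop(s,303,190,44,44,9)
cv2.imwrite("pics/crops0.png",cv2.resize(np.vstack([np.hstack([a,b]),np.hstack([e,g])]),(600,600)))
print(unproj(t,387,205),unproj(s,367,298),unproj(t,275,214),unproj(s,324,213))
# hob: fit corners
z=t["z_map"]
vv,uu=np.mgrid[90:260,150:330]
P=np.array([unproj(t,u,v) for u,v in zip(uu.ravel(),vv.ravel())])
for lo,hi in((.075,.1),):
    m=(P[:,2]>lo)&(P[:,2]<hi); print(m.sum())
for q in [(170,217),(250,236),(284,244),(310,130),(278,122),(197,107)]: print(q,unproj(t,*q))
np.save("P.npy",P)
E
```

```text
[ 0.63409918 -0.20909905  0.03716307] [ 0.63657322 -0.21819932  0.02371317] [0.59833628 0.07648125 0.07854683] [0.59843612 0.07524358 0.06466253]
9297
(170, 217) [0.58371564 0.33348599 0.08505152]
(250, 236) [0.54149381 0.13549828 0.08725316]
(284, 244) [ 5.28878780e-01  5.62383306e-02 -4.65607042e-04]
(310, 130) [ 0.83775864 -0.00540643  0.00109201]
(278, 122) [0.82928425 0.07517197 0.08403992]
(197, 107) [ 0.89383151  0.30111941 -0.00252546]
```

View pics/crops0.png

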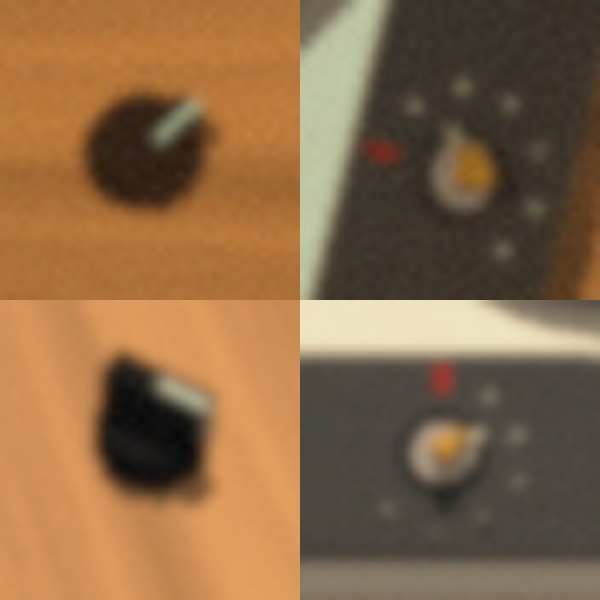

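```bash
python3 - <<'E'
from h import *
from scipy.optimize import least_squares
d=pickle.load(open("c0.pkl","rb"))
for n in("top","side"):
    c=d[n]
    vv,uu=np.mgrid[0:480:1,0:640:1]; z=c["z_map"]; m=z>0
    X=np.stack([(uu-c["cx"])/f(c)*z,(vv-c["cy"])/f(c)*z,z],-1)
    W=(X-c["t"])@c["R"]
    # panel plane: points in box near panel, height .045-.08
    b=m&(W[...,2]>.045)&(W[...,2]<.078)&(W[...,0]>.5)&(W[...,0]<.87)&(W[...,1]>0.02)&(W[...,1]<.17)
    Q=W[b]
    for _ in range(6):
        cen=Q.mean(0);nn=np.linalg.svd(Q-cen)[2][2] if len(Q)<8000 else 0
        nn=nn*np.sign(nn[2]); r=(Q-cen)@nn; Q=Q[abs(r)<max(.002,1.5*r.std())]
    print(n,len(Q),nn,"tilt",np.degrees(np.arccos(nn[2])),"dir",np.degrees(np.arctan2(nn[1],nn[0])),"plane off",cen@nn, "z")
    # top
    b=m&(W[...,2]>.075)&(W[...,2]<.0895)&(W[...,0]>.48)&(W[...,0]<.92)&(W[...,1]>0.06)&(W[...,1]<.38)
    T=(b*255).astype(np.uint8)
    P=W[b]; print(P.mean(0),np.median(P[:,2]))
    np.save(f"top_{n}.npy",P)
    # table plane check
    b=m&(abs(W[...,2])<.01)&(W[...,0]>.3)&(W[...,0]<.7)&(abs(W[...,1])<.3); print("table",np.median(W[b][:,2]))
    # knob
    b=m&(W[...,2]>.008)&(W[...,2]<.05)&(abs(W[...,0]-.635)<.05)&(abs(W[...,1]+.21)<.05)
    K=W[b]; print("knob",K.mean(0),K.min(0),K.max(0),np.median(K[:,2]))
    # hob overall: height>.03 footprint
c=d["wrist"];print("wcam",-c["R"].T@c["t"])
E
```

```text
top 1627 [-0.10909233 -0.50077354  0.85867615] tilt 30.831735911472236 dir -102.28973755286438 plane off -0.05376368913702675 z
[0.69092601 0.18081948 0.0847354 ] 0.08511685671859712
table 0.0007549766554333348
knob [ 0.63828106 -0.2072579   0.02573474] [ 0.617896   -0.22951588  0.00819991] [ 0.66098045 -0.18640134  0.04371692] 0.019908282971556546
side 853 [-0.10133511 -0.47562662  0.87379089] tilt 29.097801090959308 dir -102.02737691958583 plane off -0.045000254413199096 z
[0.69437437 0.16116217 0.08483674] 0.08550799298738
table 0.0013211364503287336
knob [ 0.63700048 -0.21715263  0.02661451] [ 0.6194084  -0.24026925  0.00833689] [ 0.66029152 -0.19258315  0.04471096] 0.025829717414465842
wcam [ 0.25838575 -0.49033123  0.38310806]
```

```bash
cat >> h.py <<'E'
from scipy.spatial.transform import Rotation as Ro
def Rt(o): return Ro.from_euler("xyz",o["eef_rot"])
def go(o,p,R):
    "rows numbers (deg rotvec, shift) from state o to pose p,R(Rotation)"
    A=Rt(o); return np.round((A.inv()*R).as_rotvec(degrees=True),2),np.round(A.inv().apply(np.asarray(p)-o["ee_pos"]),4)
def mk(xdir,zdir):
    z=np.asarray(zdir,float);z/=np.linalg.norm(z);x=np.asarray(xdir,float);x=x-z*(x@z);x/=np.linalg.norm(x)
    return Ro.from_matrix(np.stack([x,np.cross(z,x),z],1))
def wproj(c,X):
    p=c["R"]@np.asarray(X)+c["t"]; r=np.hypot(p[0],p[1]);th=np.arctan2(r,p[2]); return c["cx"]+f(c)*th*p[0]/r,c["cy"]+f(c)*th*p[1]/r
def wray(c,u,v,h=None,plane=None):
    dx,dy=u-c["cx"],v-c["cy"];r=np.hypot(dx,dy)+1e-9;th=r/f(c)
    d=c["R"].T@np.array([np.sin(th)*dx/r,np.sin(th)*dy/r,np.cos(th)]);o=-c["R"].T@c["t"]
    if plane is None: n=np.array([0,0,1.]);k=h
    else: n,k=plane
    return o+d*(k-o@n)/(d@n)
def wunproj(c,u,v):
    dx,dy=u-c["cx"],v-c["cy"];r=np.hypot(dx,dy)+1e-9;th=r/f(c);z=float(c["z_map"][int(round(v)),int(round(u))])
    return c["R"].T@(np.array([np.tan(th)*dx/r*z,np.tan(th)*dy/r*z,z])-c["t"])
E
python3 - <<'E'
from h import *
from station import ctrl
d=pickle.load(open("c0.pkl","rb"));w=d["wrist"];t=d["top"];s=d["side"]
for q in [(485,258),(400,140),(420,200),(375,105),(540,210)]: print(wunproj(w,*q))
for h in(.017,.038): print(h,raypl(t,386.3,205.3,h),raypl(s,366.5,299,h))
# pointer line in top, top height .038
k=44/300
a=raypl(t,365+158*k,183+140*k,.038);b=raypl(t,365+195*k,183+105*k,.038);print(a,b,np.degrees(np.arctan2(*(b-a)[1::-1])))
a=raypl(s,345+160*k,280+85*k,.038);b=raypl(s,345+207*k,280+105*k,.038);print(a,b,np.degrees(np.arctan2(*(b-a)[1::-1])))
o=ctrl.get_obs()
an=-.8
print(go(o,[.620,-.197,.2],mk([np.cos(an),np.sin(an),0],[0,0,-1])))
E
```

```text
[ 0.24137191 -0.59488562  0.19803885]
[ 0.2843911  -0.53093028  0.16444767]
[ 0.25584464 -0.55464601  0.1695764 ]
[ 0.30144425 -0.51116994  0.14585096]
[ 0.28275719 -0.63617459  0.16920469]
0.017 [ 0.63632331 -0.21090432  0.017     ] [ 0.63662727 -0.21584774  0.017     ]
0.038 [ 0.63314546 -0.20714497  0.038     ] [ 0.62946372 -0.23213033  0.038     ]
[ 0.6378676  -0.21193977  0.038     ] [ 0.65160408 -0.22584568  0.038     ] -45.35118473383708
[ 0.64080635 -0.21284358  0.038     ] [ 0.6547891  -0.22581586  0.038     ] -42.85313549809637
(array([-4.00e-02,  2.00e-02,  6.68e+01]), array([ 0.5085, -0.1441,  0.0242]))
```

Call:
{"name": "send_rows", "arguments": {"series": [[0, 0, 0, 0, 0, -0.05, 1], [0, 0, 8, 0.04, -0.012, -0.06, 1], [0, 0, 16, 0.09, -0.026, -0.06, 1], [0, 0, 24, 0.14, -0.04, -0.06, 1], [0, 0, 32, 0.19, -0.054, -0.05, 1], [0, 0, 40, 0.24, -0.068, -0.04, 1], [0, 0, 48, 0.29, -0.082, -0.03, 1], [0, 0, 56, 0.34, -0.096, -0.02, 1]]}}

```text
time_s: 0.95
ee_pos: [0.4502, -0.3243, 0.2515]
eef_rot: [-3.142, 0.0, -0.594]
force: [0.9, -0.4, -0.5]
grip_width: 0.0936
```

```bash
python3 - <<'E'
from h import *
from station import ctrl
o=ctrl.get_obs();print(o["time_s"],o["qpos"],o["ee_pos"],o["eef_rot"])
an=-.78
print(go(o,[.625,-.20,.18],mk([np.cos(an),np.sin(an),0],[0,0,-1])))
E
```

```text
0.95 [-6.90175579e-01  2.91417514e-01  1.46875392e+00 -5.60423201e-07
  1.38153903e+00  1.47450617e+00] [ 0.45023887 -0.32426894  0.25147117] [-3.14158187e+00  1.17324090e-04 -5.93885318e-01]
(array([0.000e+00, 1.000e-02, 1.066e+01]), array([ 0.0753, -0.2008,  0.0715]))
```

Call:
{"name": "send_rows", "arguments": {"series": [[0, 0, 5, 0.015, -0.04, 0.01, 1], [0, 0, 10, 0.03, -0.08, 0.025, 1], [0, 0, 10.5, 0.045, -0.12, 0.04, 1], [0, 0, 10.5, 0.06, -0.16, 0.055, 1], [0, 0, 10.5, 0.075, -0.2, 0.07, 1], [0, 0, 10.5, 0.075, -0.2, 0.07, 1], [0, 0, 10.5, 0.075, -0.2, 0.07, 1]]}}

```text
time_s: 1.65
ee_pos: [0.6224, -0.2003, 0.1809]
eef_rot: [3.141, 0.002, -0.77]
force: [-0.5, -1.2, 0.8]
grip_width: 0.0937
```

```bash
python3 - <<'E'
from h import *
from station import ctrl
c=ctrl.camera("wrist");o=ctrl.get_obs();print(o["time_s"],o["qpos"],o["ee_pos"],o["eef_rot"])
pickle.dump((c,o),open("w1.pkl","wb"))
cv2.imwrite("pics/w1.png",c["pixels"][:,:,::-1])
print(wproj(c,[.638,-.213,.019]))
E
```

```text
1.7 [-3.68578974e-01  5.66804088e-01  1.24294838e+00 -1.29298438e-04
  1.33223164e+00  1.97348211e+00] [ 0.6221099  -0.20107593  0.18177319] [ 3.14132367e+00  3.10914476e-04 -7.71234219e-01]
(np.float64(317.7160153846157), np.float64(208.13541271651468))
```

View pics/w1.png

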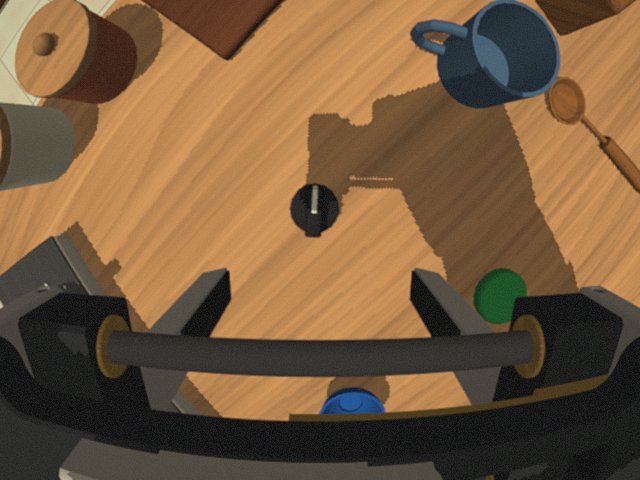

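```bash
python3 - <<'E'
from h import *
c,o=pickle.load(open("w1.pkl","rb"))
p=c["pixels"][175:245,280:350]
cv2.imwrite("pics/w1k.png",cv2.resize(p[:,:,::-1],None,fx=8,fy=8,interpolation=cv2.INTER_CUBIC))
vv,uu=np.mgrid[175:245,280:350]
W=np.array([wunproj(c,u,v) for u,v in zip(uu.ravel(),vv.ravel())])
dark=(p.max(2).ravel()<45); 
K=W[(W[:,2]>.031)&(W[:,2]<.045)&(np.hypot(W[:,0]-.637,W[:,1]+.213)<.04)];print(len(K),K.mean(0),np.median(K[:,2]))
r=cv2.minAreaRect((K[:,:2]*1000).astype(np.float32));print(r)
u,s,v=np.linalg.svd(K[:,:2]-K[:,:2].mean(0));print(v,np.degrees(np.arctan2(v[0,1],v[0,0])))
S=W[(W[:,2]>.010)&(W[:,2]<.022)&(np.hypot(W[:,0]-.637,W[:,1]+.213)<.04)];print(len(S),cv2.minEnclosingCircle((np.vstack([K,S])[:,:2]*1000).astype(np.float32)),np.median(S[:,2]))
E
```

```text
868 [ 0.63980536 -0.21013799  0.03670694] 0.03675938769449314
((639.6156005859375, -209.77706909179688), (14.506134986877441, 42.49358367919922), 43.174095153808594)
[[-0.67911122  0.73403539]
 [-0.73403539 -0.67911122]] 132.77422931359607
1088 ((640.022216796875, -210.00767517089844), 22.255828857421875) 0.015862540839103337
```

View pics/w1k.png

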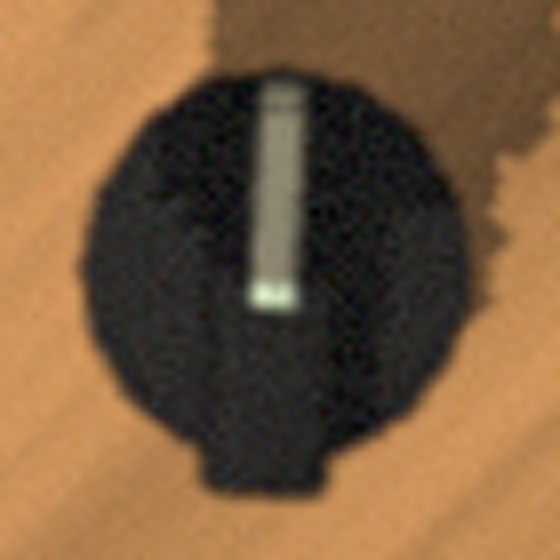

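```bash
python3 - <<'E'
from h import *
from station import ctrl
o=ctrl.get_obs();print(o["ee_pos"])
an=np.radians(-47)
print(go(o,[.640,-.210,.039],mk([np.cos(an),np.sin(an),0],[0,0,-1])))
E
```

```text
[ 0.6221099  -0.20107593  0.18177319]
(array([0.02, 0.02, 2.81]), array([ 0.0191, -0.0061,  0.1428]))
```

Call:
{"name": "send_rows", "arguments": {"series": [[0, 0, 2.8, 0.0191, -0.0061, 0.04, 1], [0, 0, 2.8, 0.0191, -0.0061, 0.08, 1], [0, 0, 2.8, 0.0191, -0.0061, 0.12, 0.3], [0, 0, 2.8, 0.0191, -0.0061, 0.135, -0.1], [0, 0, 2.8, 0.0191, -0.0061, 0.143, -0.2], [0, 0, 2.8, 0.0191, -0.0061, 0.143, -0.2]]}}

```text
time_s: 2.3
ee_pos: [0.6405, -0.2104, 0.0399]
eef_rot: [-3.141, -0.001, -0.821]
force: [0.3, 0.5, 1.0]
grip_width: 0.0654
```

```bash
python3 - <<'E'
from h import *
from station import ctrl
c=ctrl.camera("wrist");o=ctrl.get_obs();print(o["time_s"],o["ee_pos"],o["eef_rot"],o["grip_width"])
cv2.imwrite("pics/w2.png",c["pixels"][150:400,160:480,::-1])
an=np.radians(-47)
print(go(o,[.640,-.210,.039],mk([np.cos(an),np.sin(an),0],[0,0,-1])))
E
```

```text
2.35 [ 0.64090458 -0.21042883  0.04077406] [-3.14060104e+00 -2.06679298e-03 -8.20703912e-01] 0.06125072708556113
(array([-0.06, -0.12, -0.02]), array([-0.0009,  0.0004,  0.0018]))
```

View pics/w2.png

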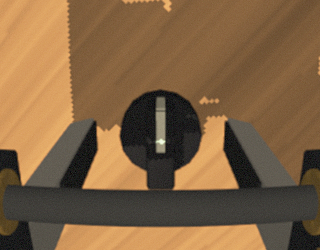

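Call:
{"name": "send_rows", "arguments": {"series": [[0, 0, 0, 0, 0, 0, -0.6], [0, 0, 0, 0, 0, 0, -1], [0, 0, 0, 0, 0, 0, -1], [0, 0, 0, 0, 0, 0, -1], [0, 0, 0, 0, 0, 0, -1], [0, 0, 0, 0, 0, 0, -1]], "force": 30}}

```text
time_s: 2.95
ee_pos: [0.6403, -0.2098, 0.0389]
eef_rot: [3.142, 0.0, -0.82]
force: [-0.2, -0.8, 1.6]
grip_width: 0.0136
```

```bash
python3 - <<'E'
from h import *
from station import ctrl
c=ctrl.camera("wrist")
for i in range(6):
    o=ctrl.get_obs();print(o["time_s"],o["ee_pos"],o["eef_rot"],o["grip_width"],o["force"])
    ctrl.camera("wrist") if i<5 else 0
cv2.imwrite("pics/w3.png",c["pixels"][150:400,160:480,::-1])
E
```

```text
3.0 [ 0.64031936 -0.20980592  0.03888558] [ 3.14155788e+00  4.86572824e-05 -8.20255555e-01] 0.014142658112528017 [-0.01098758 -1.9775232   0.24580207]
3.05 [ 0.64033006 -0.20980605  0.03890865] [ 3.14155280e+00  2.79855386e-05 -8.20221880e-01] 0.013674481435578258 [-0.45385927  0.58190514  0.19229352]
3.1 [ 0.64032359 -0.20983585  0.03890913] [ 3.14157840e+00  1.05427929e-05 -8.20281900e-01] 0.013509898271136014 [0.28643025 0.12044557 1.08574061]
3.15 [ 0.64032066 -0.20981014  0.03890209] [ 3.14156567e+00  3.24728546e-05 -8.20239336e-01] 0.01379646728515518 [-0.79363013  0.7427477   1.28845171]
3.2 [ 0.6403371  -0.20978236  0.03890633] [-3.14158942e+00  3.00347949e-05 -8.20223704e-01] 0.01369480269562357 [-0.79032563 -0.62457638  0.81675918]
3.25 [ 0.64031869 -0.2098182   0.03889939] [ 3.14157182e+00  3.57550673e-05 -8.20261929e-01] 0.013666659663233958 [-1.36545857  0.20330936  1.90584449]
```

View pics/w3.png

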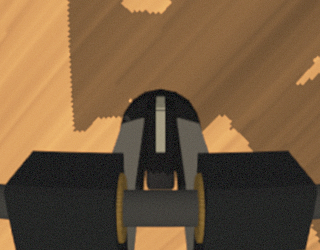

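```bash
cat >> h.py <<'E'
T=np.arctan2(48,76)
def hobaxes(yawdeg=78,tilt=T):
    y=np.radians(yawdeg); hx=np.array([np.cos(y),np.sin(y),0]); n=-np.sin(tilt)*hx+np.array([0,0,np.cos(tilt)])
    up=np.cos(tilt)*hx+np.array([0,0,np.sin(tilt)]); return hx,n,up
def keydir(th,yawdeg=78):
    hx,n,up=hobaxes(yawdeg); return Ro.from_rotvec(-th*n).apply(up)
E
python3 - <<'E'
from h import *
from station import ctrl
o=ctrl.get_obs()
hx,n,up=hobaxes(); k=keydir(1.0); print(n,up,k)
tip=np.array([.598,.077,.0755])
R=mk(k,-n); 
print(go(o,tip+n*.13-k*.05,R),tip+n*.13-k*.05)
d=pickle.load(open("c0.pkl","rb"));
s=44/300
base=tip-17e-3*n
for nm,cc in(("top",(250+163*s,190+0*s)),("side",None)):
    c=d[nm]
    for th in(.7,.85,1,1.15,1.3): print(nm,th,np.round(proj(c,base+n*.003+keydir(th)*.017),1),np.round(proj(c,base),1),np.round(proj(c,tip),1))
print("obs line top",250+(453-300)*s,190+128*s,"side",303+178*s,190+134*s)
E
```

```text
[-0.11102339 -0.52232396  0.8454889 ] [0.17578703 0.82701294 0.53399299] [0.91806096 0.27188534 0.28851764]
(array([ 34.18,  -0.68, -65.82]), array([-0.2202, -0.065 , -0.1321])) [ 0.53766391 -0.00449638  0.17098768]
top 0.7 [268.9 208.6] [271.8 214.2] [274.9 214.3]
top 0.85 [269.6 208.1] [271.8 214.2] [274.9 214.3]
top 1 [270.5 207.7] [271.8 214.2] [274.9 214.3]
top 1.15 [271.4 207.5] [271.8 214.2] [274.9 214.3]
top 1.3 [272.3 207.4] [271.8 214.2] [274.9 214.3]
side 0.7 [327.3 206.8] [323.5 211.5] [323.8 209.7]
side 0.85 [328.  207.4] [323.5 211.5] [323.8 209.7]
side 1 [328.5 208.1] [323.5 211.5] [323.8 209.7]
side 1.15 [329.  208.8] [323.5 211.5] [323.8 209.7]
side 1.3 [329.3 209.6] [323.5 211.5] [323.8 209.7]
obs line top 272.44 208.77333333333334 side 329.1066666666667 209.65333333333334
```

Call:
{"name": "send_rows", "arguments": {"series": [[0, 0, 0, 0, 0, -0.05, -1], [3.5, 0, -7, -0.01, -0.003, -0.1, -1], [7, 0, -14, -0.04, -0.012, -0.14, -1], [10.5, 0, -21, -0.08, -0.024, -0.16, -1], [14, 0, -28, -0.12, -0.036, -0.17, -1], [18, -0.3, -35, -0.16, -0.048, -0.17, -1], [22, -0.4, -42, -0.19, -0.056, -0.17, -1], [25.5, -0.5, -49, -0.22, -0.065, -0.17, -1]]}}

```text
time_s: 4.05
ee_pos: [0.5369, -0.0034, 0.2092]
eef_rot: [-2.741, -0.172, 0.019]
force: [0.4, 0.2, -1.3]
grip_width: 0.0135
```

```bash
python3 - <<'E'
from h import *
from station import ctrl
o=ctrl.get_obs();print(o["time_s"],o["qpos"],o["ee_pos"],o["grip_width"])
hx,n,up=hobaxes(); k=keydir(1.1)
tip=np.array([.598,.077,.0755])
print(go(o,tip+n*.13-k*.05,mk(k,-n)))
E
```

```text
4.05 [-0.27395767  0.24606127  1.68281656  0.46428781  1.20890742  1.07656238] [ 0.53690138 -0.00340167  0.20917734] 0.013492986468449574
(array([  8.52,  -0.68, -10.78]), array([-0.007 ,  0.0109,  0.0336]))
```

Call:
{"name": "send_rows", "arguments": {"series": [[4, 0, -5, -0.003, 0.005, 0.015, -1], [8.5, -0.7, -10.8, -0.007, 0.011, 0.034, -1], [8.5, -0.7, -10.8, -0.007, 0.011, 0.034, -1], [8.5, -0.7, -10.8, -0.007, 0.011, 0.034, -1], [8.5, -0.7, -10.8, -0.007, 0.011, 0.034, -1]]}}

```text
time_s: 4.55
ee_pos: [0.5373, -0.0016, 0.1737]
eef_rot: [-2.632, -0.241, 0.191]
force: [-0.1, 0.1, 0.2]
grip_width: 0.0137
```

```bash
python3 - <<'E'
from h import *
from station import ctrl
c=ctrl.camera("wrist");o=ctrl.get_obs();print(o["time_s"],o["qpos"],o["ee_pos"],o["eef_rot"])
pickle.dump((c,o),open("w4.pkl","wb"))
cv2.imwrite("pics/w4.png",c["pixels"][:,:,::-1])
print(wproj(c,[.598,.077,.0755]))
E
```

```text
4.6 [-0.32333961  0.33875504  1.68909261  0.59081819  1.24282496  0.76044158] [ 0.53728371 -0.00149155  0.17380256] [-2.63236664 -0.24203077  0.19149384]
(np.float64(315.8129351325681), np.float64(176.5228142737372))
```

View pics/w4.png

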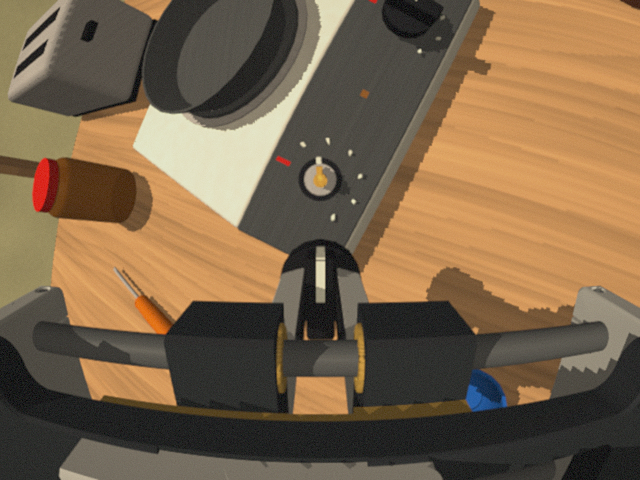

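```bash
python3 - <<'E'
from h import *
c,o=pickle.load(open("w4.pkl","rb"))
p=c["pixels"]
a=cv2.resize(p[125:235,260:380,::-1],None,fx=5,fy=5,interpolation=cv2.INTER_CUBIC)
cv2.imwrite("pics/w4s.png",a)
cv2.imwrite("pics/w4k.png",cv2.resize(p[235:345,260:380,::-1],None,fx=5,fy=5,interpolation=cv2.INTER_CUBIC))
vv,uu=np.mgrid[0:330,150:480]
W=np.array([wunproj(c,u,v) for u,v in zip(uu.ravel(),vv.ravel())])
col=p[0:330,150:480].reshape(-1,3).astype(int)
# panel
hx,n,up=hobaxes()
D=(W-np.array([.598,.077,.0755]))@n+.017
m=(abs(D)<.006)&(np.linalg.norm(W-[.598,.077,.06],axis=1)<.12)&(np.linalg.norm(W-[.598,.077,.06],axis=1)>.022)&(col.max(1)<110)
Q=W[m]
for _ in range(6):
    cen=Q.mean(0);nn=np.linalg.svd(Q-cen,full_matrices=False)[2][2];nn*=np.sign(nn[2]);r=(Q-cen)@nn;Q=Q[abs(r)<max(.0008,2*r.std())]
print(len(Q),nn,"tilt",np.degrees(np.arccos(nn[2])),"dir",np.degrees(np.arctan2(nn[1],nn[0]))+180,"rms",r.std(),cen@nn, np.array([.598,.077,.0755])@nn-.017)
# tip points : depth >12mm above plane
Dp=W@nn-cen@nn
g=(Dp>.012)&(Dp<.022)&(np.linalg.norm(W-[.598,.077,.07],axis=1)<.03)
print("tip pts",g.sum(),W[g].mean(0),np.median(Dp[g]),np.percentile(Dp[g],[10,50,90]))
g2=(Dp>.002)&(Dp<.022)&(np.linalg.norm(W-[.598,.077,.07],axis=1)<.03)
Pc=(W[g2]); e1=np.cross(up,nn);e1/=np.linalg.norm(e1);e2=np.cross(nn,e1)
xy=np.stack([Pc@e1,Pc@e2],1)*1000
(c0,r0)=cv2.minEnclosingCircle(xy.astype(np.float32));print("collar circle r",r0,c0, "ctr",e1*c0[0]/1000+e2*c0[1]/1000+nn*(cen@nn+.017))
E
```

```text
17353 [-0.11309899 -0.51672083  0.84865081] tilt 31.934773828464284 dir 77.65389591638218 rms 0.0005619334976846725 -0.05922319709599344 -0.060347564967875876
tip pts 207 [0.59798413 0.07417734 0.07438043] 0.01653821903765977 [0.01444957 0.01653822 0.01778471]
collar circle r 26.0231876373291 (567.2724609375, 208.07176208496094) ctr [0.59616469 0.07565049 0.07575862]
```

View pics/w4s.png

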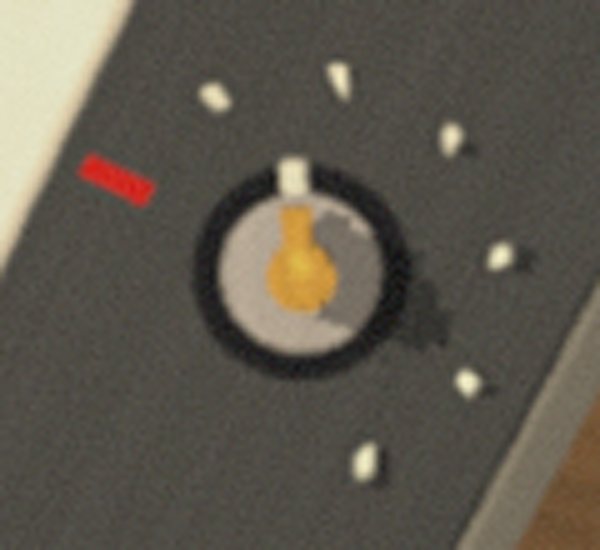

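View pics/w4k.png

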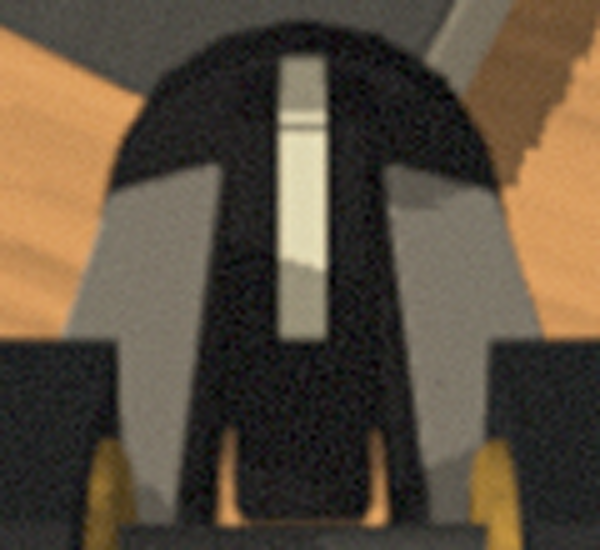

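```bash
cat > meas.py <<'E'
from h import *
def shaft(c,n,k0,center0,base_h=.001,dbg=False):
    """ellipse fits in rectified plane image. n: normal, k0 plane offset (panel)"""
    e1=np.cross([0,0,1],n);e1/=np.linalg.norm(e1);e2=np.cross(n,e1)   # e2 up-slope
    def rect(h):
        o=center0+n*((k0+h)-center0@n); g=np.linspace(-.03,.03,601); U,V=np.meshgrid(g,g[::-1])
        X=o+U[...,None]*e1+V[...,None]*e2
        p=X@c["R"].T+c["t"]; r=np.hypot(p[...,0],p[...,1]);th=np.arctan2(r,p[...,2])
        mu=(c["cx"]+f(c)*th*p[...,0]/r).astype(np.float32);mv=(c["cy"]+f(c)*th*p[...,1]/r).astype(np.float32)
        return cv2.remap(c["pixels"],mu,mv,cv2.INTER_CUBIC),o
    return rect,e1,e2
E
python3 - <<'E'
from meas import *
c,o=pickle.load(open("w4.pkl","rb"))
nn=np.array([-0.11309899,-0.51672083,0.84865081]);nn=hobaxes(77.7)[1];k0=-.0592
rect,e1,e2=shaft(c,nn,k0,np.array([.598,.077,.0755]))
ims=[]
for h in(.001,.003,.017):
    im,oo=rect(h); ims.append(cv2.resize(im[:,:,::-1],(400,400)));print(h,oo)
    for k in range(0,400,50):
        cv2.line(ims[-1],(k,0),(k,399),(255,255,0) if k==200 else (90,90,0),1);cv2.line(ims[-1],(0,k),(399,k),(255,255,0)if k==200 else (90,90,0),1)
cv2.imwrite("pics/rect.png",cv2.resize(np.hstack(ims[:2]),(800,400)))
cv2.imwrite("pics/rect2.png",ims[2])
# knob in hand
A=Rt(o);
def knobray(u,v,zt):
    zt_n=A.apply([0,0,1]);X=wray(c,u,v,plane=(zt_n,(o["ee_pos"]@zt_n)+zt));return A.inv().apply(X-o["ee_pos"])
print("bar front",knobray(320.4,260.4,.0009),"skirt front",knobray(320.4,239.5,.0219))
E
```

```text
0.001 [0.59957374 0.08421782 0.06380329]
0.003 [0.59934623 0.08317435 0.06549427]
0.017 [0.59775363 0.07587005 0.07733112]
bar front [0.018948   0.00130709 0.0009    ] skirt front [0.02371579 0.00135646 0.0219    ]
```

View pics/rect.png

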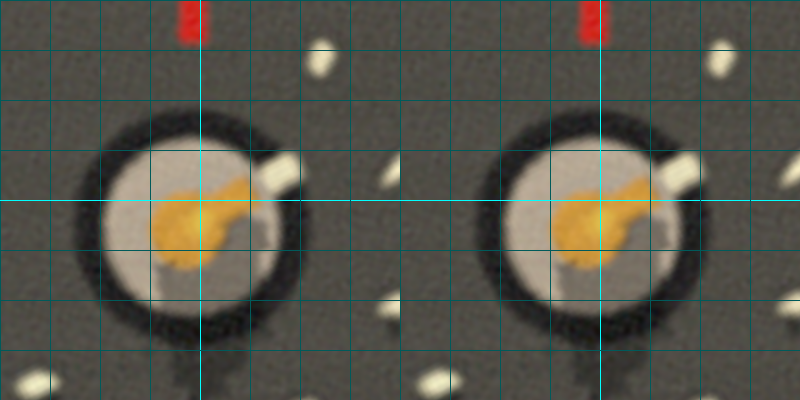

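View pics/rect2.png

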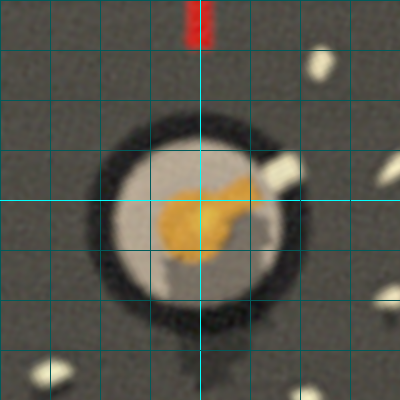

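```bash
python3 - <<'E'
from h import *
from station import ctrl
o=ctrl.get_obs()
hx,n,up=hobaxes(77.7); k=keydir(1.0,77.7); seat=np.array([.5975,.0803,.0635])
print(go(o,seat+n*.059-k*.048,mk(k,-n)))
c,o1=pickle.load(open("w1.pkl","rb"))
A=Rt(o1);z=A.apply([0,0,1]);
def ray(u,v,zw): return A.inv().apply(wray(c,u,v,h=zw)-np.array([.6403,-.2098,0]))[:2]*1000
# crop 8x offset (280,175): bar stripe kink y~100 ; bar rear top edge y~492 (bottom?), skirt front y~70, left 83 right 470
Y=lambda u,v:(280+u/8-.45,175+v/8-.45)
print("kink",ray(*Y(284,100),.038),"rear",ray(*Y(265,492),.038),"skirt front",ray(*Y(284,70),.0),"L",ray(*Y(83,268),.017),"R",ray(*Y(470,268),.017))
E
```

```text
(array([ 0.19,  0.14, -5.81]), array([-0.0018,  0.0059,  0.0838]))
kink [20.66605144  1.8115248 ] rear [-20.14376746  -0.20068945] skirt front [20.84341636  1.36852078] L [  0.39644582 -20.52340468] R [ 0.40887097 21.95390236]
```

Call:
{"name": "send_rows", "arguments": {"series": [[0, 0, -3, -0.001, 0.003, 0.03, -1], [0.2, 0.1, -5.8, -0.0018, 0.0059, 0.06, -1], [0.2, 0.1, -5.8, -0.0018, 0.0059, 0.084, -1], [0.2, 0.1, -5.8, -0.0018, 0.0059, 0.084, -1], [0.2, 0.1, -5.8, -0.0018, 0.0059, 0.084, -1], [0.2, 0.1, -5.8, -0.0018, 0.0059, 0.084, -1]]}}

```text
time_s: 5.2
ee_pos: [0.5468, 0.0363, 0.0999]
eef_rot: [-2.652, -0.293, 0.284]
force: [0.1, 0.6, 0.4]
grip_width: 0.0141
```

```bash
python3 - <<'E'
from meas import *
from station import ctrl
c=ctrl.camera("wrist");o=ctrl.get_obs();print(o["time_s"],o["qpos"],o["ee_pos"],o["eef_rot"],o["grip_width"])
pickle.dump((c,o),open("w5.pkl","wb"))
cv2.imwrite("pics/w5.png",cv2.resize(c["pixels"][130:340,220:420,::-1],None,fx=3,fy=2.8,interpolation=cv2.INTER_CUBIC))
n=hobaxes(77.7)[1];ims=[]
rect,e1,e2=shaft(c,n,.0635*0+np.array([.5975,.0803,.0635])@n-.003,np.array([.5975,.0803,.0635]))
for h in(.003,.017):
    im,oo=rect(h); ims.append(cv2.resize(im[:,:,::-1],(400,400)))
    for k in range(0,400,50):
        cv2.line(ims[-1],(k,0),(k,399),(255,255,0) if k==200 else (90,90,0),1);cv2.line(ims[-1],(0,k),(399,k),(255,255,0)if k==200 else (90,90,0),1)
cv2.imwrite("pics/rect5.png",np.hstack(ims))
E
```

```text
5.25 [-0.25126893  0.44715198  1.73783054  0.65066971  1.08063341  0.61136628] [0.54676907 0.03626759 0.09974553] [-2.65243088 -0.29342036  0.28352152] 0.013743488596538612
```

View pics/w5.png

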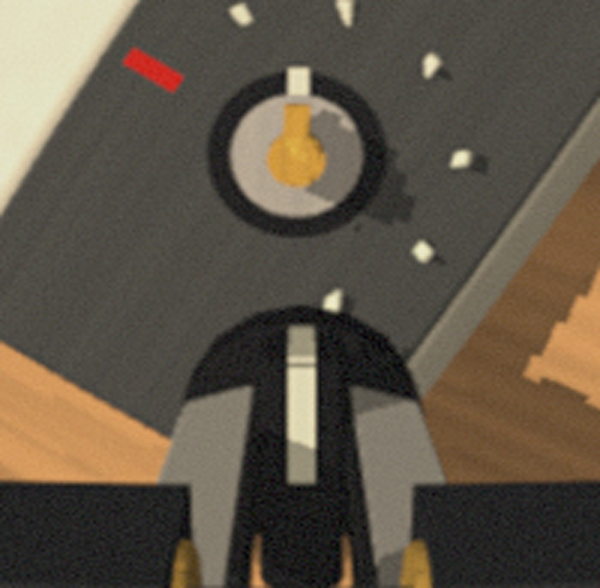

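View pics/rect5.png

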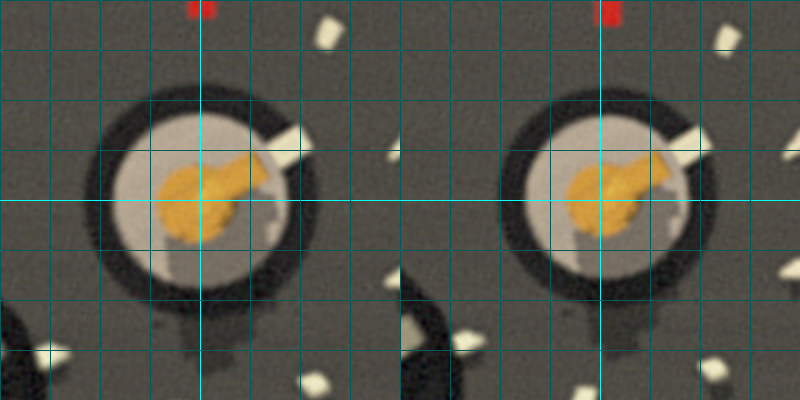

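```bash
python3 - <<'E'
from h import *
from scipy.optimize import least_squares
c,o=pickle.load(open("w5.pkl","rb"));A=Rt(o)
im=c["pixels"].astype(float)
# vertical profile along col 320 (rows 230..300)
print(np.round(im[234:268,319:322].mean((1,2))).astype(int), "rows 234..")
print("horizontal skirt row 262",np.round(im[262,275:365].mean(1)).astype(int))
def P(x,y,z): return wproj(c,o["ee_pos"]+A.apply([x,y,z]))
rows={}
def res(p,k=259.0,s=245.8,b=238.6):
    e,z0=p
    return [P(.021+e,.0013,z0)[1]-k,P(.021+e,.0013,z0+.021)[1]-s,P(.022+e,.0013,z0+.038)[1]-b]
r=least_squares(res,[0,0]);print(r.x,r.fun)
seat=np.array([.5975,.0803,.0635]);print("seat in tool",A.inv().apply(seat-o["ee_pos"]))
hx,n,up=hobaxes(77.7);print("n in tool",A.inv().apply(n),"key",A.inv().apply(keydir(1.025,77.7)))
E
```

```text
[ 76  77  75  76  68  35  22  25  26  23  19  46  90 128 141 143 142 142
 142 143 142 140 147 174 193 171 137 177 205 206 204 205 205 204] rows 234..
horizontal skirt row 262 [ 73  79  73  75  74  75  69  74  65  48  29  30  32  31  34  36  34  30
  39  33  34  39  31  35  37  43  34  32  35  33  37  34  37  38  39  30
  41  25  24  24  95 178 206 208 204 204 206 206 210 192 101  32  30  30
  36  31  41  25  33  27  18  31  28  27  25  31  28  34  35  30  31  23
  18  26  18  30  27  16  19  23  39  64  94 110 108 106 105 104 108 103]
[-0.00174063  0.00288467] [-0.53063243  1.31874739 -0.78736154]
seat in tool [ 0.04793178 -0.00019304  0.05940309]
n in tool [ 2.80267674e-04 -9.08730988e-04 -9.99999548e-01] key [9.99660572e-01 2.60513876e-02 2.56498956e-04]
```

```bash
python3 - <<'E'
import cv2,numpy as np
for n in("w2","w3"):
    a=cv2.imread(f"pics/{n}.png").astype(float)
    print(n,np.round(a[84:116,159:162].mean((1,2))).astype(int))
E
```

```text
w2 [ 98 101 100 100  96  66  34  19  26  23  21  27  45  82 106 109 108 105
 106 106 106 106 107 116 129 133 107 105 140 146 146 145]
w3 [101 101 102  97  87  48  13  19  23  20  25  35  70  97 109 110 110 108
 108 110 108 108 110 127 141 124 102 131 146 149 149 149]
```

```bash
python3 - <<'E'
from h import *
from station import ctrl
for nm in("w1","w4","w5"):
    c,o=pickle.load(open(nm+".pkl","rb"));A=Rt(o)
    C=-c["R"].T@c["t"];print(nm,A.inv().apply(C-o["ee_pos"])*1000, (c["R"]@A.as_matrix())[0],(c["R"]@A.as_matrix())[2])
c,o=pickle.load(open("w5.pkl","rb"));A=Rt(o)
zt=A.apply([0,0,1])
for (u,v,z) in ((320.0,259.3,.0009),(320.4,238.8,.0389),(320.4,262,.0389)):
    print(A.inv().apply(wray(c,u,v,plane=(zt,o["ee_pos"]@zt+z))-o["ee_pos"])*1000)
c=ctrl.camera("wrist");o=ctrl.get_obs();A=Rt(o);C=-c["R"].T@c["t"];print(A.inv().apply(C-o["ee_pos"])*1000,(c["R"]@A.as_matrix())[0],o["ee_pos"],o["eef_rot"])
E
```

```text
w1 [  65.87025698   -1.13446879 -158.16684957] [ 0.00153388  0.99999728 -0.00175625] [-0.22809385  0.00205983  0.97363697]
w4 [  65.68573626    0.97133767 -159.34905711] [-6.96634099e-04  9.99998731e-01 -1.43241615e-03] [-0.22853269  0.00123531  0.97353546]
w5 [  65.70001912    0.75280752 -159.46131038] [ 2.91699995e-04  9.99999363e-01 -1.09075977e-03] [-0.22856139  0.00112856  0.97352885]
[19.43914389  0.90041234  0.9       ]
[20.15507646  1.1517264  38.9       ]
[ 6.91261588  1.15829488 38.9       ]
[  65.7328835     0.74911306 -159.57307462] [ 3.97728110e-04  9.99999166e-01 -1.22856642e-03] [0.54665722 0.0362766  0.09952534] [-2.65223278 -0.29318673  0.28341938]
```

Call:
{"name": "send_rows", "arguments": {"series": [[0, 0, 0.8, 0.025, -0.0006, 0, -1], [0, 0, 0.8, 0.04, -0.0012, 0, -1], [0, 0, 0.8, 0.0496, -0.0012, 0, -1], [0, 0, 0.8, 0.0496, -0.0012, 0, -1], [0, 0, 0.8, 0.0496, -0.0012, 0, -1], [0, 0, 0.8, 0.0496, -0.0012, 0, -1]]}}

```text
time_s: 5.9
ee_pos: [0.5907, 0.0509, 0.1128]
eef_rot: [-2.647, -0.284, 0.271]
force: [-0.2, 0.6, -0.7]
grip_width: 0.0135
```

```bash
python3 - <<'E'
from h import *
from station import ctrl
c=ctrl.camera("wrist");s=ctrl.camera("side");o=ctrl.get_obs();A=Rt(o);print(o["time_s"],o["ee_pos"],o["eef_rot"],A.inv().apply(o["force"]))
pickle.dump((c,o),open("w6.pkl","wb"))
seat=np.array([.5975,.0803,.0635]);print("seat in tool",A.inv().apply(seat-o["ee_pos"])*1000)
a=cv2.resize(c["pixels"][170:330,220:420,::-1],None,fx=3.5,fy=3.5,interpolation=cv2.INTER_CUBIC)
cv2.imwrite("pics/w6.png",a);cv2.imwrite("pics/s6.png",cv2.resize(s["pixels"][150:250,270:410,::-1],None,fx=5,fy=5,interpolation=cv2.INTER_CUBIC))
E
```

```text
6.0 [0.59090119 0.05094741 0.11293259] [-2.64731281 -0.28459227  0.2707806 ] [0.06700204 0.25708202 0.51678914]
seat in tool [-0.24086311  1.05604491 57.8578145 ]
```

View pics/w6.png

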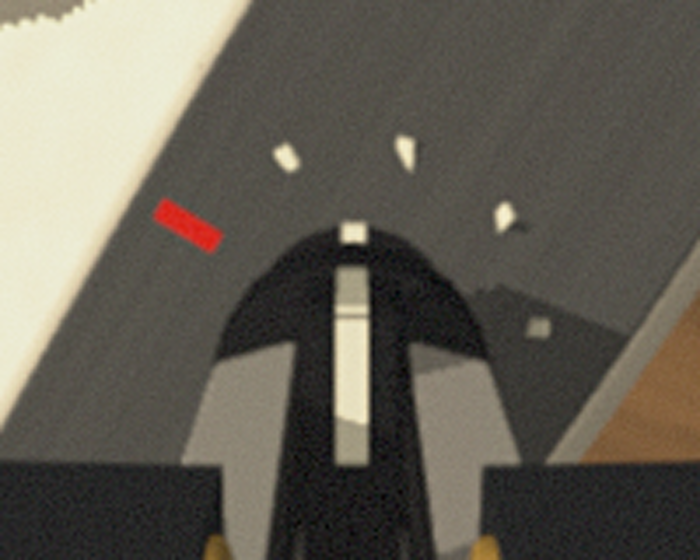

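View pics/s6.png

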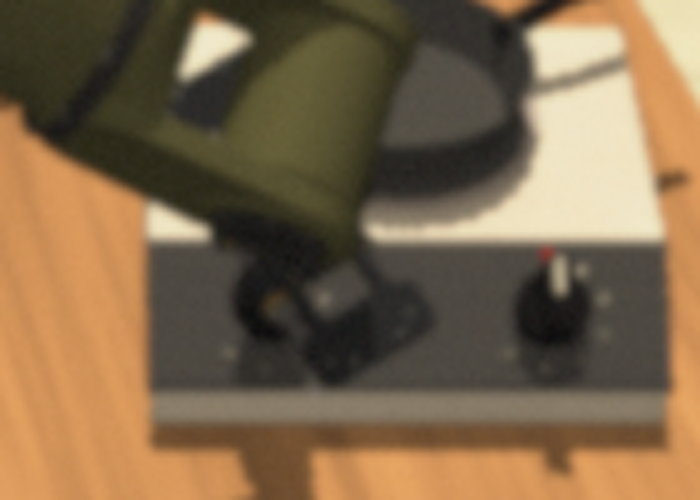

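```bash
python3 - <<'E'
from h import *
c,o=pickle.load(open("w6.pkl","rb"));A=Rt(o);zt=A.apply([0,0,1])
im=c["pixels"].astype(float);print(np.round(im[226:262,318:323].mean((1,2))).astype(int))
for (u,v,z) in ((320.5,233.2,.0599),(320.0,238.8,.0389),(320.0,259.3,.0009)):
    print(A.inv().apply(wray(c,u,v,plane=(zt,o["ee_pos"]@zt+z))-o["ee_pos"])*1000)
hx,n,up=hobaxes(77.7);print(A.inv().apply(n))
E
```

```text
[ 80  81  82  82  79  79  87 132 189 213 216 217 197 106  26  23  26  29
  24  48  97 133 152 153 151 154 151 152 153 150 156 185 209 184 149 192]
[18.54647567  1.33730048 59.9       ]
[19.90630822  1.02068555 38.9       ]
[19.205933    0.99349309  0.9       ]
[-0.00176032 -0.0023845  -0.99999561]
```

Call:
{"name": "send_rows", "arguments": {"series": [[0, 0, 0, 0.0018, 0.0002, 0, -1], [0, 0, 0, 0.0018, 0.0002, 0.001, -1], [0, 0, 0, 0.0018, 0.0002, 0.002, -1], [0, 0, 0, 0.0018, 0.0002, 0.003, -1], [0, 0, 0, 0.0018, 0.0002, 0.004, -1], [0, 0, 0, 0.0018, 0.0002, 0.005, -1], [0, 0, 0, 0.0018, 0.0002, 0.006, -1], [0, 0, 0, 0.0018, 0.0002, 0.006, -1]]}}

```text
time_s: 6.8
ee_pos: [0.5936, 0.0547, 0.1082]
eef_rot: [-2.647, -0.285, 0.271]
force: [-0.3, -0.4, -0.3]
grip_width: 0.014
```

```bash
cat > st.py <<'E'
from h import *
from station import ctrl
o=ctrl.get_obs();A=Rt(o);seat=np.array([.5975,.0803,.0635])
print(o["time_s"],"F tool",np.round(A.inv().apply(o["force"]),1),"M tool",np.round(A.inv().apply(o["moment"]),2),"seat",np.round(A.inv().apply(seat-o["ee_pos"])*1000,2),o["grip_width"],"q",np.round(o["qpos"],2))
E
python3 st.py
```

```text
6.8 F tool [-0.5  0.3 -0. ] M tool [-0.28 -0.2   0.01] seat [-2.41  0.97 51.62] 0.014019527204562824 q [-0.2   0.52  1.6   0.64  1.11  0.71]
```

Call:
{"name": "send_rows", "arguments": {"series": [[0, 0, 0, -0.0003, 0, 0.001, -1], [0, 0, 0, -0.0003, 0, 0.002, -1], [0, 0, 0, -0.0003, 0, 0.003, -1], [0, 0, 0, -0.0003, 0, 0.003, -1]]}}

```text
time_s: 7.2
ee_pos: [0.5937, 0.0562, 0.1056]
eef_rot: [-2.647, -0.285, 0.271]
force: [0.7, 0.4, -0.9]
grip_width: 0.0139
```

```bash
python3 st.py
```

```text
7.2 F tool [0.5 0.3 1. ] M tool [-0.27 -0.18  0.06] seat [-2.11  0.95 48.63] 0.013917940720430745 q [-0.2   0.52  1.61  0.64  1.1   0.71]
```

Call:
{"name": "send_rows", "arguments": {"series": [[0, 0, 0, 0, 0, 0.0015, -1], [0, 0, 0, 0, 0, 0.003, -1], [0, 0, 0, 0, 0, 0.0045, -1], [0, 0, 0, 0, 0, 0.0045, -1]]}}

```text
time_s: 7.6
ee_pos: [0.5942, 0.0586, 0.1017]
eef_rot: [-2.647, -0.285, 0.271]
force: [0.2, 0.5, -0.2]
grip_width: 0.0133
```

```bash
python3 st.py
```

```text
7.6 F tool [ 0.2 -0.3  0.4] M tool [-0.31 -0.13 -0.06] seat [-2.09  0.97 44.03] 0.01334233659364188 q [-0.19  0.53  1.61  0.65  1.09  0.7 ]
```

Call:
{"name": "send_rows", "arguments": {"series": [[0, 0, 0, 0, 0, 0.0015, -1], [0, 0, 0, 0, 0, 0.003, -1], [0, 0, 0, 0, 0, 0.004, -1], [0, 0, 0, 0, 0, 0.0045, -1], [0, 0, 0, 0, 0, 0.0045, -1]]}}

```text
time_s: 8.1
ee_pos: [0.5947, 0.0609, 0.0981]
eef_rot: [-2.647, -0.285, 0.271]
force: [-0.1, -0.1, -0.0]
grip_width: 0.014
```

```bash
python3 st.py
```

```text
8.1 F tool [-0.1  0.  -0. ] M tool [-0.24 -0.2   0.02] seat [-2.18  0.96 39.7 ] 0.013986524011373036 q [-0.19  0.53  1.61  0.65  1.09  0.7 ]
```

Call:
{"name": "send_rows", "arguments": {"series": [[0, 0, 0, 0, 0, 0.0007, -1], [0, 0, 0, 0, 0, 0.0014, -1], [0, 0, 0, 0, 0, 0.002, -1], [0, 0, 0, 0, 0, 0.002, -1]]}}

```text
time_s: 8.5
ee_pos: [0.595, 0.0615, 0.0972]
eef_rot: [-2.648, -0.285, 0.271]
force: [-4.9, -4.7, 7.6]
grip_width: 0.014
```

```bash
python3 st.py
```

```text
8.5 F tool [-3.6 -1.4 -9.5] M tool [ 0.02 -0.98  0.  ] seat [-2.35  0.91 38.56] 0.01401862846202619 q [-0.19  0.53  1.61  0.65  1.08  0.7 ]
```

Call:
{"name": "send_rows", "arguments": {"series": [[0, 0, 0, 0, 0, 0.0006, -1], [0, 0, 0, 0, 0, 0.0012, -1], [0, 0, 0, 0, 0, 0.0012, -1]]}}

```text
time_s: 8.8
ee_pos: [0.5952, 0.0616, 0.0971]
eef_rot: [-2.648, -0.286, 0.272]
force: [-12.7, -10.6, 18.8]
grip_width: 0.0138
```

```bash
python3 st.py; python3 - <<'E'
from h import *
from station import ctrl
c=ctrl.camera("wrist");s=ctrl.camera("side")
cv2.imwrite("pics/w7.png",cv2.resize(c["pixels"][170:330,220:420,::-1],None,fx=3.5,fy=3.5,interpolation=cv2.INTER_CUBIC))
E
```

```text
8.8 F tool [ -9.2  -4.6 -22.8] M tool [ 0.5  -2.07 -0.02] seat [-2.55  0.87 38.42] 0.013791399525537536 q [-0.19  0.53  1.61  0.65  1.08  0.7 ]
```

View pics/w7.png

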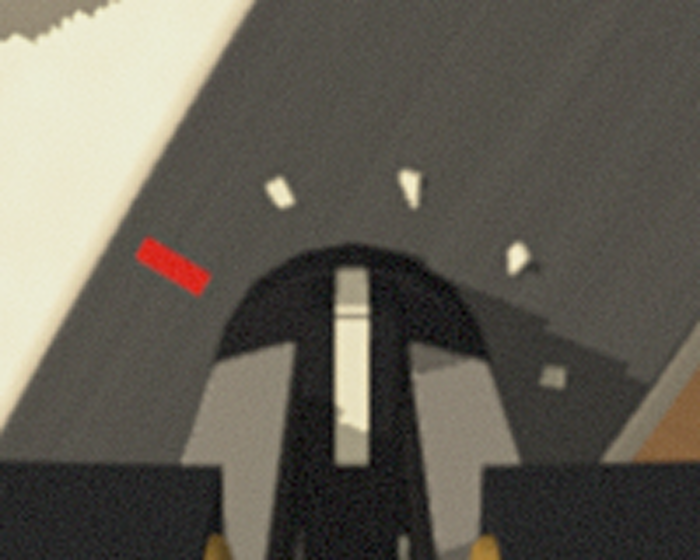

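Call:
{"name": "send_rows", "arguments": {"series": [[0, 0, 0, -0.0005, -0.0003, -0.0015, -1], [0, 0, -4, -0.0005, -0.0003, -0.0015, -1], [0, 0, -8, -0.0005, -0.0003, -0.0015, -1], [0, 0, -12, -0.0005, -0.0003, -0.0015, -1], [0, 0, -16, -0.0005, -0.0003, -0.0015, -1], [0, 0, -16, -0.0005, -0.0003, -0.0015, -1]]}}

```text
time_s: 9.5
ee_pos: [0.5945, 0.0616, 0.0973]
eef_rot: [-2.74, -0.408, 0.541]
force: [-2.7, -3.5, 5.8]
grip_width: 0.0139
```

```bash
cat >> st.py <<'E'
hx,n,up=hobaxes(77.7);x=A.apply([1,0,0]);e1=np.cross(up,n);print("pointer theta deg",np.degrees(np.arctan2(x@e1,x@up)),"Mz about tcp")
E
python3 st.py
```

```text
9.5 F tool [-1.4 -1.3 -7. ] M tool [ 0.1  -0.55 -0.04] seat [-2.22  0.69 38.62] 0.013863956444322131 q [-0.19  0.53  1.61  0.65  1.08  0.42]
pointer theta deg 41.90087242929988 Mz about tcp
```

Low forces so far, and the knob is turning with the shaft. I'll keep going.

Call:
{"name": "send_rows", "arguments": {"series": [[0, 0, -4, 0, 0, 0, -1], [0, 0, -8, 0, 0, 0, -1], [0, 0, -12, 0, 0, 0, -1], [0, 0, -16, 0, 0, 0, -1], [0, 0, -20, 0, 0, 0, -1], [0, 0, -24, 0, 0, 0, -1], [0, 0, -24, 0, 0, 0, -1]]}}

```text
time_s: 10.2
ee_pos: [0.5945, 0.0617, 0.0973]
eef_rot: [-2.947, -0.534, 0.991]
force: [-3.1, -2.4, 5.6]
grip_width: 0.0137
```

```bash
python3 st.py
```

```text
10.2 F tool [-0.3 -2.6 -6.3] M tool [ 0.5  -0.38 -0.02] seat [-2.39 -0.17 38.59] 0.013662616360014743 q [-0.19  0.53  1.61  0.65  1.08  0.  ]
pointer theta deg 17.89856962448067 Mz about tcp
```

Call:
{"name": "send_rows", "arguments": {"series": [[0, 0, -4, 0, 0, 0, -1], [0, 0, -8, 0, 0, 0, -1], [0, 0, -12, 0, 0, 0, -1], [0, 0, -16, 0, 0, 0, -1], [0, 0, -18, 0, 0, 0, -1], [0, 0, -20, 0, 0, 0, -1], [0, 0, -20, 0, 0, 0, -1]]}}

```text
time_s: 10.9
ee_pos: [0.5941, 0.062, 0.0974]
eef_rot: [3.123, -0.565, 1.398]
force: [-6.6, -2.6, 9.9]
grip_width: 0.0136
```

```bash
python3 st.py;python3 - <<'E'
from h import *
from station import ctrl
c=ctrl.camera("wrist")
cv2.imwrite("pics/w8.png",cv2.resize(c["pixels"][170:330,220:420,::-1],None,fx=3.5,fy=3.5,interpolation=cv2.INTER_CUBIC))
E
```

```text
10.9 F tool [  2.2  -5.9 -10.4] M tool [ 1.3   0.23 -0.01] seat [-2.47 -0.55 38.62] 0.013557610723325087 q [-0.19  0.53  1.61  0.65  1.08 -0.35]
pointer theta deg -2.0291801074374716 Mz about tcp
```

View pics/w8.png

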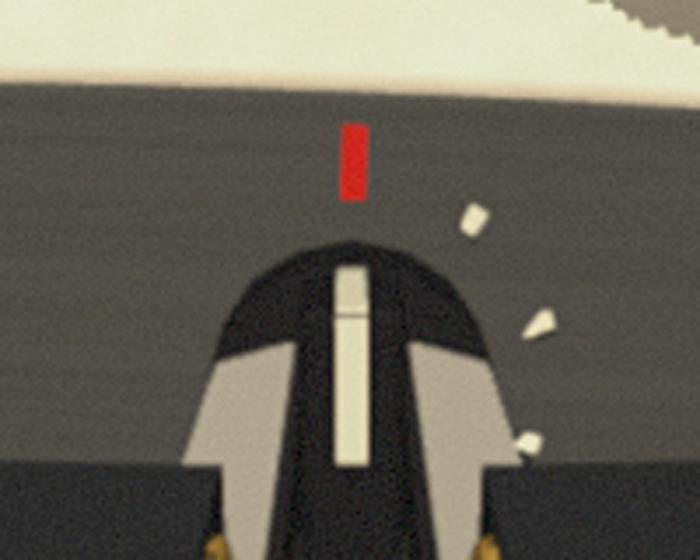

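Call:
{"name": "send_rows", "arguments": {"series": [[0, 0, -2, 0.0001, -0.0004, 0.0003, -1], [0, 0, -4, 0.0001, -0.0004, 0.0003, -1], [0, 0, -6, 0.0001, -0.0004, 0.0003, -1], [0, 0, -6, 0.0001, -0.0004, 0.0003, -1]]}}

```text
time_s: 11.35
ee_pos: [0.5939, 0.0621, 0.0974]
eef_rot: [3.056, -0.559, 1.522]
force: [-7.5, -4.2, 11.4]
grip_width: 0.0138
```

```bash
python3 st.py
```

```text
11.35 F tool [  2.2  -6.2 -12.7] M tool [ 1.28  0.27 -0.02] seat [-2.48 -0.63 38.58] 0.013812659659260665 q [-0.19  0.53  1.61  0.65  1.08 -0.45]
pointer theta deg -8.037412340448649 Mz about tcp
```

Call:
{"name": "send_rows", "arguments": {"series": [[0, 0, -2, 0, 0, 0, -1], [0, 0, -4, 0, 0, 0, -1], [0, 0, -4, 0, 0, 0, -1], [0, 0, -4, 0, 0, 0, -1]]}}

```text
time_s: 11.75
ee_pos: [0.594, 0.0621, 0.0974]
eef_rot: [3.014, -0.552, 1.602]
force: [-7.1, -4.0, 10.1]
grip_width: 0.0133
```

```bash
python3 st.py; python3 - <<'E'
from h import *
from station import ctrl
o=[]
for i in range(5):
    ctrl.camera("top");q=ctrl.get_obs();o.append(np.r_[Rt(q).inv().apply(q["moment"]),q["tau"][5]])
print(np.mean(o,0),np.std(o,0))
E
```

```text
11.75 F tool [  2.1  -5.8 -11.4] M tool [1.12 0.21 0.08] seat [-2.36 -0.85 38.54] 0.013260910938091676 q [-0.19  0.53  1.61  0.65  1.08 -0.52]
pointer theta deg -11.960232758380805 Mz about tcp
[ 1.122935    0.2460962   0.09055235 -0.11471844] [0.01446864 0.0124999  0.01613986 0.00493337]
```

Call:
{"name": "send_rows", "arguments": {"series": [[0, 0, -2, 0, 0, 0, -1], [0, 0, -4, 0, 0, 0, -1], [0, 0, -4, 0, 0, 0, -1]]}}

```text
time_s: 12.3
ee_pos: [0.5941, 0.062, 0.0974]
eef_rot: [2.971, -0.541, 1.684]
force: [-6.7, -2.9, 10.1]
grip_width: 0.0139
```

```bash
python3 st.py; python3 - <<'E'
from h import *
from station import ctrl
o=[]
c=ctrl.camera("wrist")
cv2.imwrite("pics/w9.png",cv2.resize(c["pixels"][170:330,220:420,::-1],None,fx=3.5,fy=3.5,interpolation=cv2.INTER_CUBIC))
for i in range(5):
    ctrl.camera("top");q=ctrl.get_obs();o.append(np.r_[Rt(q).inv().apply(q["moment"]),q["tau"][5]])
print(np.mean(o,0),np.std(o,0))
E
```

```text
12.3 F tool [  3.4  -5.2 -10.8] M tool [1.02 0.29 0.4 ] seat [-2.26 -1.1  38.57] 0.013906419077579956 q [-0.19  0.53  1.61  0.65  1.08 -0.59]
pointer theta deg -16.0046178445716 Mz about tcp
[ 1.01683578  0.26515     0.31408175 -0.37356712] [0.03938755 0.02770138 0.03157002 0.02178226]
```

View pics/w9.png

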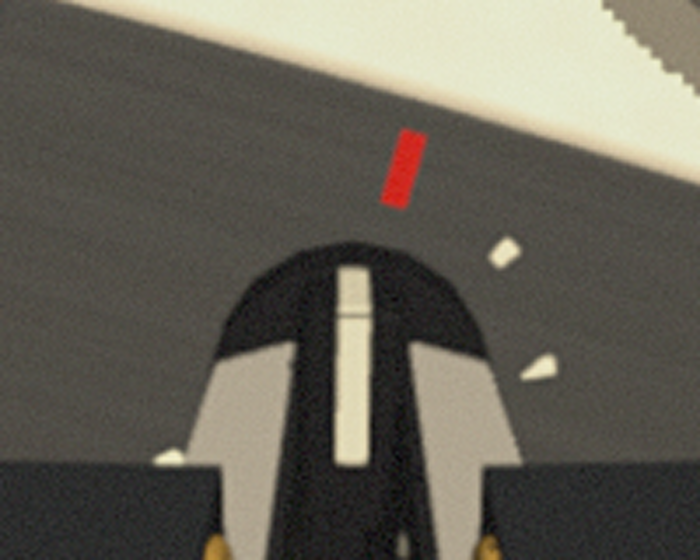

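Call:
{"name": "send_rows", "arguments": {"series": [[0, 0, 2, -0.0002, -0.0003, -0.0005, -1], [0, 0, 3, -0.0003, -0.0004, -0.0008, -1], [0, 0, 3, -0.0003, -0.0004, -0.0008, -0.5], [0, 0, 3, -0.0003, -0.0004, -0.0008, -0.3], [0, 0, 3, -0.0003, -0.0004, -0.0008, -0.2], [0, 0, 3, -0.0003, -0.0004, -0.0008, 0], [0, 0, 3, -0.0003, -0.0004, -0.0008, 0]]}}

```text
time_s: 13.3
ee_pos: [0.5935, 0.0614, 0.0969]
eef_rot: [3.003, -0.549, 1.622]
force: [0.5, 0.6, 0.6]
grip_width: 0.0462
```

```bash
python3 st.py; python3 - <<'E'
from h import *
from station import ctrl
c=ctrl.camera("wrist")
cv2.imwrite("pics/w10.png",cv2.resize(c["pixels"][170:330,220:420,::-1],None,fx=3.5,fy=3.5,interpolation=cv2.INTER_CUBIC))
E
```

```text
13.3 F tool [ 0.8  0.6 -0.2] M tool [-0.01 -0.22  0.03] seat [-1.5  -0.39 38.51] 0.046236546120948595 q [-0.19  0.53  1.61  0.65  1.08 -0.54]
pointer theta deg -12.939226511294772 Mz about tcp
```

View pics/w10.png

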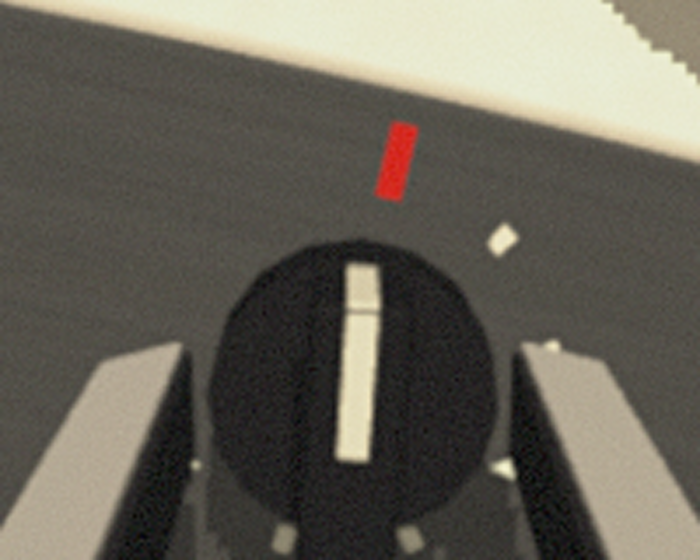

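Released, and the knob stayed on. I'll retract along the shaft and check.

Call:
{"name": "send_rows", "arguments": {"series": [[0, 0, 0, 0, 0, -0.01, 0.4], [0, 0, 0, 0, 0, -0.03, 0.4], [0, 0, 0, -0.01, 0, -0.06, 0.4], [0, 0, 0, -0.03, 0, -0.09, 0.4], [0, 0, 0, -0.05, 0, -0.11, 0.4], [0, 0, 0, -0.05, 0, -0.11, 0.4], [0, 0, 0, -0.05, 0, -0.11, 0.4]]}}

```text
time_s: 14.05
ee_pos: [0.5834, -0.0391, 0.1641]
eef_rot: [3.003, -0.549, 1.621]
force: [0.3, 0.3, -0.2]
grip_width: 0.0657
```

```bash
python3 st.py; python3 - <<'E'
from meas import *
from station import ctrl
c=ctrl.camera("wrist");s=ctrl.camera("side");t=ctrl.camera("top")
pickle.dump((c,s,t),open("w11.pkl","wb"))
cv2.imwrite("pics/w11.png",c["pixels"][:,:,::-1]);cv2.imwrite("pics/s11.png",s["pixels"][:,:,::-1])
n=hobaxes(77.7)[1];seat=np.array([.5975,.0803,.0635]);ims=[]
rect,e1,e2=shaft(c,n,seat@n-.003,seat)
for h in(.003,.041):
    im,oo=rect(h); ims.append(cv2.resize(im[:,:,::-1],(400,400)))
    for k in range(0,400,50):
        cv2.line(ims[-1],(k,0),(k,399),(255,255,0) if k==200 else (90,90,0),1);cv2.line(ims[-1],(0,k),(399,k),(255,255,0)if k==200 else (90,90,0),1)
cv2.imwrite("pics/rect11.png",np.hstack(ims))
# heights above panel via depth
u0,v0=wproj(c,seat+n*.038);u0,v0=int(u0),int(v0)
W=np.array([wunproj(c,u,v) for u in range(u0-60,u0+60) for v in range(v0-60,v0+60) if 0<=v<480])
D=(W-seat)@n*1000; L=np.linalg.norm((W-seat)-np.outer((W-seat)@n,n),axis=1)
print("near axis height",np.percentile(D[L<.006],[10,50,90]),"panel ring",np.percentile(D[(L>.027)&(L<.04)],[10,50,90]))
b=W[(D>30)&(D<45)&(L<.03)];xy=np.stack([(b-seat)@e1,(b-seat)@e2],1)*1000;print(len(b),cv2.minAreaRect(xy.astype(np.float32)))
# tilt of the top
cen=b.mean(0);nn=np.linalg.svd(b-cen)[2][2];print("top normal vs n deg",np.degrees(np.arccos(abs(nn@n))))
E
```

```text
14.05 F tool [0.2 0.3 0.4] M tool [-0.01 -0.28  0.  ] seat [ 48.65  -0.58 149.04] 0.06572454049767075 q [-0.36  0.46  1.54  0.58  1.29 -0.58]
pointer theta deg -12.886333772470415 Mz about tcp
near axis height [35.99241867 36.94061764 37.79401027] panel ring [-5.00732001 -3.97735783 -3.01075145]
1053 ((0.717430830001831, 0.16931533813476562), (13.722551345825195, 42.36390686035156), 9.78111743927002)
top normal vs n deg 0.21675831500341472
```

View pics/w11.png

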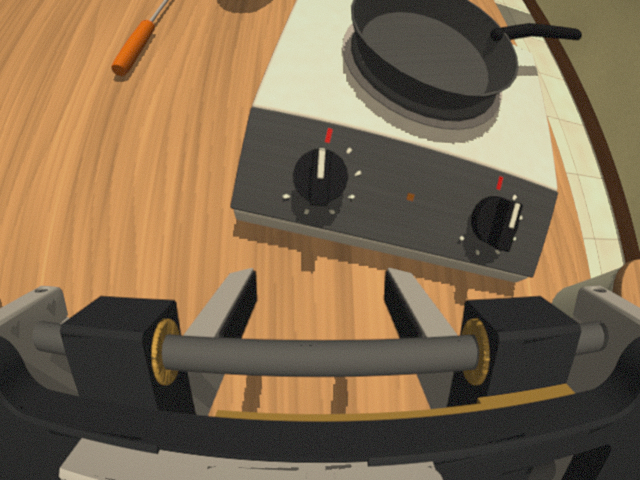

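View pics/rect11.png

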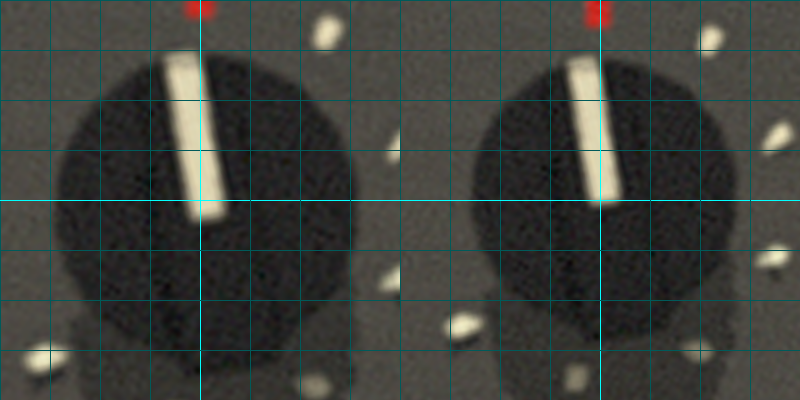

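View pics/s11.png

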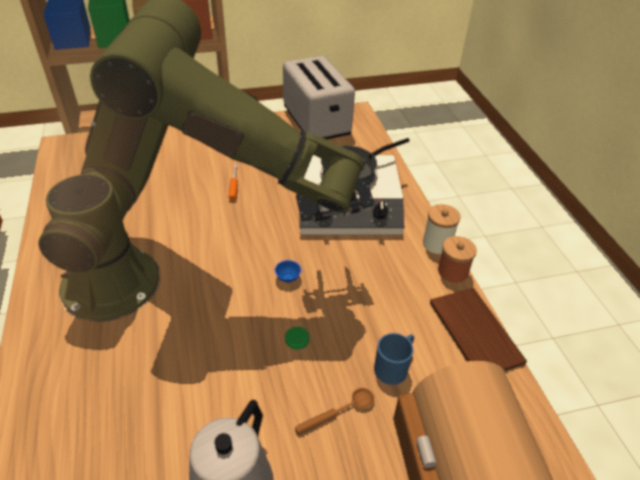

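```bash
python3 -c "
from station import ctrl
print(ctrl.hand_in())"
```

```text
the job is handed in; nothing more can be done
None
```

I pushed the knob fully home on the keyed shaft, turned it anticlockwise past the red mark to the end stop, and let go. The job was handed in about 14 s in, with the robot clear of everything. It reported no verdict.

**Fit:** With the pointer lined up on the key (about 59° on), the knob slid on without resistance. It met the collar at the expected depth, and I pressed with about 23 N.

**Turn:** The torque stayed low past the mark, then rose to 0.3–0.4 N m against the shaft's usual 0.04 N m, which shows the end stop. The knob slipped a few degrees in the grip there.

**Last checks:**
- **Home:** The top of the knob is about 41 mm above the panel, where home is 41 mm, and it sits parallel to the panel within 0.3°.
- **Pointer:** It rests about 10° past the red mark. That is at the upper end of the stated 5–10° of play.
- **Other things:** The pan, mug, bowl, cap and screwdriver look unmoved in the final wrist and side pictures. I judged this by eye, without measuring.

**Disagreement:** The wrist camera and the reported arm position differed by 1–2 mm. I aligned the knob to the shaft within the camera's own view, and the insertion showed no problem.

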